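Fill the hexagon of rack pegs in the round tin

TASK

Finish packing the spare bike-rack pegs: take the two loose aluminium pegs whose round base is the same size as those in the round steel tin, and set one in each of the two empty places of the hexagon in the tin, stem up, with its base flat on the tin's floor. Lower each one down into its place before letting go, do not drop it in; the wide-based and the square-based peg do not belong.

Things in the scene. Friction and masses are not known exactly. Their poses are not given: they have to be found in the camera images.
- peg_a: One of two identical loose aluminium pegs standing outside the tin, on its right (-y) side: round base 48 mm across, 6 mm thick at the rim, sloping up to 14 mm at a central round upright stem 18 mm across; 70 mm tall, about 70 g. Origin: centre of the underside, z up the stem. Grip the stem's upper 35 mm. Two pegs among them with the same stem are wrong: base 74 mm round, base 48 mm square.
- peg_b: The other loose round peg, the same in every respect as peg_a; either may go to either empty place. The four loose pegs' stems stand at least 80 mm apart; otherwise between and around them lie only things under 30 mm high.
- gap_a (a point): First empty place in the fixed round steel tin (170 mm outside, wall 3, rim 30 above the shelf, floor 3 thick): its centre on the inner floor, where a peg's underside centre belongs. Seven pegs fit: one central, six round it at 54 mm, every 60 deg; five loose ones stand there, tops at 73 mm, about 6 mm free between bases. Tin's axes, z up; tin's centre 54 mm along -x.
- gap_b (a point): Second empty place, as gap_a, same axes; one packed peg stands between the two. The tin's centre is at x +27, y -47 mm from it. At both places fingers that close along this frame's y axis, or 60 deg either side of it, pass between the neighbours' stems even wide open; keep the fingertips above the rim.
Things that resemble listed ones, but are neither listed nor needed, are in the scene too. What is shaped like the part that bears gap_a but blue or yellow is not meant. Leave any purple look-alike of the peg_a alone.

How it is judged (in metres and radians):
At the end, for the whole second after the job is handed in: One of the two round 48 mm pegs stands in each of the two empty places of the tin (either way round), within 18 mm of the place's centre, its underside within 6 mm of the tin's floor, tilted less than 10 degrees, at rest and released (((horizontal distance between peg_a and gap_a below 0.018 m and z of peg_a in the frame of gap_a between -0.006 and 0.006 m and horizontal distance between peg_b and gap_b below 0.018 m and z of peg_b in the frame of gap_b between -0.006 and 0.006 m) or (horizontal distance between peg_a and gap_b below 0.018 m and z of peg_a in the frame of gap_b between -0.006 and 0.006 m and horizontal distance between peg_b and gap_a below 0.018 m and z of peg_b in the frame of gap_a between -0.006 and 0.006 m)) and angle between each of peg_a, peg_b's own z axis and vertical below 0.175 rad and linear speed of each of peg_a, peg_b below 0.03 m/s and contact force between the fingers and peg_a below 0.1 N and contact force between the fingers and peg_b below 0.1 N); the robot touches nothing.
It fails at once if a round peg was let go more than 30 mm above the tin's floor over the tin (z of peg_a in the frame of gap_a above 0.03 m and contact force between the fingers and peg_a below 0.05 N and (horizontal distance between peg_a and gap_a below 0.04 m or horizontal distance between peg_a and gap_b below 0.04 m)).
It fails at once if a round peg was let go more than 30 mm above the tin's floor over the tin (z of peg_b in the frame of gap_a above 0.03 m and contact force between the fingers and peg_b below 0.05 N and (horizontal distance between peg_b and gap_a below 0.04 m or horizontal distance between peg_b and gap_b below 0.04 m)).
It also fails if it takes over 51 s, if anything falls off the work surface, if the arm or the gripper's body presses on something with over 40 N, if the wrist force passes 120 N, or if a joint passes its speed limit or range.

ROBOT

A 7-joint arm with a two-finger parallel gripper is mounted at the origin on the work surface. World frame = base frame: x ahead of the robot, y to its left, z up, the work surface at z = 0. Lengths are in m, angles in degrees, forces in N, time in s.
With the tool pointing down it reaches from about 0.4 to 0.875 m from the base axis. Payload 4.4 kg.
Tool frame: the origin (TCP) lies at the very end of the fingers, on their centre line; the grasp point (between the pads) lies 19 mm behind it; z points along the fingers, y is the direction in which the jaws open and shut (so a half turn about z gives the same grasp; the last joint's range is limited). The gripper opens to 85 mm and grips with 20 to 120 N. Pads are 22 mm wide; open, the fingers measure 114 mm over their backs; the gripper's body (76 mm by 85 mm) begins 54 mm behind the grasp point. The pads swing forward as they close: fully open they stand 13 mm farther back than shut.
Start: joints at [61.719, 36.005, 2.206, 86.941, -1.547, 57.084, -1.146], TCP at [0.27, -0.591, 0.202] pointing down, gripper open.
Joint ranges: [-175.42, 175.42], [-21.48, 121.26], [-71.46, 75.88], [10.55, 141.38], [-63.04, 243.04], [13.31, 113.54], [-168.57, 168.57]. Speed limits (degrees/s): [147.25, 147.25, 180, 180, 180, 180, 180].

INTERFACE

Orientations are given as a 3x3 rotation matrix whose columns are the frame's x, y, z axes.
In Python, from bench import telemetry, eyes, ctrl gives the robot as it stands.
- The arm moves only by the tool arm_command, never from a script. Its argument "rows" is a list of rows, each a list of 3 entries, a list of its own where there are three numbers: the shift along the tool's x, y, z in units of 15 cm (1.0 is 15 cm), then the turn, a rotation vector about the tool's x, y, z in units of 120 degrees (1.0 is 120 degrees), then the finger opening in mm, from 0 to 85.4. A call has 1 to 20 rows; each row is the pose to reach, as a shift and turn from the pose commanded when the call began, along the tool's axes at that moment; what a row does not reach only later rows make up. A row lasts 1/10 s, in which the tool goes at most 50 mm and 8.59 degrees, less where a joint would pass 70% of its speed; a pose out of reach is approached as far as the arm can. A call with a number of a shift or a turn outside -1 to 1 is refused whole. A call with a gripper value outside its range is refused whole. The fingers move at their own pace and stop on an object; "force" is the grip in N (left out, the last holds). Time passes only in rows, so rows that repeat a pose let the fingers close. It gives the time, the measured TCP pose, the force and the opening at its end, in the units of the state.
- telemetry.get_obs(): the state, without advancing time (a new reading comes with each control period).
- eyes.camera(name): name is "scene" or "top" or "wrist"; returns (picture, depth): 480x640x3 uint8, blue, green, red; 480x640 float32, m along the optical axis (not along the pixel's ray), 0 where there is no reading.
- eyes.camera_params(name): a dict with "fovy" (degrees; the focal length in pixels is half the picture's height over the tangent of half this angle, whatever the lens; pixels are square), "cx", "cy" (the principal point, pixels), "R" (3x3) and "t" (3): a world point X has camera coordinates R X + t. Camera axes: x right, y down, z forward; pixel columns grow to the right and rows downward; lengths in m; the calibration is good to about 2 mm. The wrist camera is an equidistant fisheye: a pixel r from the principal point sees the ray r / f radians off the axis. A picture is of the moment at which its call begins: read the wrist's pose just before it. camera_params takes no time and is no camera call; for the wrist camera it gives the pose at the moment of the call.
- ctrl.finish_job(): hands the job in, once; it reports no verdict.
The state is a dict: "t": time; "q": joint angles; "dq": joint speeds; "joint_efforts": joint torques, N m; "position": TCP position; "tcp_rot": TCP orientation; "ft_force": force on the tool from outside, world axes, zero at the start; "moment": the same for the moment, N m; "width": finger opening in m.
Only numpy, scipy, OpenCV 4.12 (cv2) and the standard library are available. Lean on these libraries where they do the work, as an engineer would, in place of code of your own. Each camera call takes 0.05 s, during which the arm holds its last target.

## Working session

There is one attempt and no reset: what is moved stays moved. The work goes in short steps, Python scripts to look and compute and a tool call to move; the robot and the scene stay as the last step left them, time stands still between calls to the robot, and variables do not carry over. Pictures are saved under pics/ and viewed, and the job is handed in when it is done.

Besides the shell and the picture viewer there is one more tool, called as name(argument=value, ...) on one line, values as JSON. arm_command: Moves the arm, as the interface text tells. Shifts and turns lie within -1 to 1; 1 stands for 15 cm of shift or 120 degrees of turn. Its arguments: {"type":"object","properties":{"rows":{"type":"array","items":{"type":"array"}},"force":{"type":"number"}},"required":["rows"]}

```bash
mkdir -p pics; ls
cat > h.py <<'E'
import numpy as np, cv2, pickle, json
from bench import telemetry, eyes, ctrl
def grab(n):
    P=eyes.camera_params(n); im,d=eyes.camera(n); np.savez(f'{n}.npz',im=im,d=d,R=P['R'],t=P['t'],c=[P['fovy'],P['cx'],P['cy']]); return im
class V:
    def __init__(s,n):
        z=np.load(f'{n}.npz'); s.im=z['im'];s.d=z['d'];s.R=z['R'];s.t=z['t'];f,s.cx,s.cy=z['c'];s.f=240/np.tan(np.radians(f)/2)
    def pts(s):
        v,u=np.mgrid[0:480,0:640]; c=np.dstack([(u-s.cx)/s.f*s.d,(v-s.cy)/s.f*s.d,s.d])
        return (c-s.t)@s.R
    def plane(s,u,v,z):
        r=np.array([(u-s.cx)/s.f,(v-s.cy)/s.f,1])@s.R; o=-s.R.T@s.t
        return o+r*(z-o[2])/r[2]
    def px(s,X):
        c=s.R@np.array(X)+s.t; return c[:2]/c[2]*s.f+[s.cx,s.cy]
E
python3 - <<'E'
from h import *
for n in('scene','top'):
    cv2.imwrite(f'pics/{n}0.png',grab(n)); P=eyes.camera_params(n); print(n,P)
o=telemetry.get_obs(); print(o)
E
```

```text
pics
scene {'fovy': 56.28452883705874, 'cx': 315.86901935032614, 'cy': 238.6913825288532, 'R': array([[-0.63612084,  0.77157174, -0.00522803],
       [ 0.61107623,  0.49964055, -0.6139586 ],
       [-0.47110096, -0.39374658, -0.78932092]]), 't': array([ 0.26010077, -0.29133008,  1.13784949])}
top {'fovy': 53.8374328551854, 'cx': 318.21432522177014, 'cy': 234.45384340388938, 'R': array([[-0.00827855, -0.99983326,  0.01627601],
       [-0.99777611,  0.00718279, -0.06626648],
       [ 0.06613852, -0.01678841, -0.99766921]]), 't': array([0.06037662, 0.46345045, 0.98197075])}
{'t': 0.1, 'q': array([61.71870565, 36.05294789,  2.20318619, 86.98963833, -1.54690782,
       57.0825945 , -1.14600668]), 'dq': array([-0.01736539, -0.08781195,  0.03451676, -0.09393343,  0.06208021,
       -0.10952211, -0.05725477]), 'joint_efforts': array([ 4.05347877e-03, -5.64525139e+01,  1.23102453e+00, -1.93973690e+01,
        1.14176146e-02,  5.38817636e-03,  2.61167514e-05]), 'position': array([ 0.26944333, -0.59087134,  0.20129231]), 'tcp_rot': array([[ 9.09882902e-01,  4.14864554e-01, -7.11048716e-04],
       [ 4.14865163e-01, -9.09881654e-01,  1.50737637e-03],
       [-2.16131576e-05, -1.66652532e-03, -9.99998611e-01]]), 'ft_force': array([-0.39793184, -0.18255212, -0.0639952 ]), 'moment': array([-0.0176627 ,  0.03807145,  0.02353553]), 'width': 0.0853186186301134}
```

View pics/scene0.png

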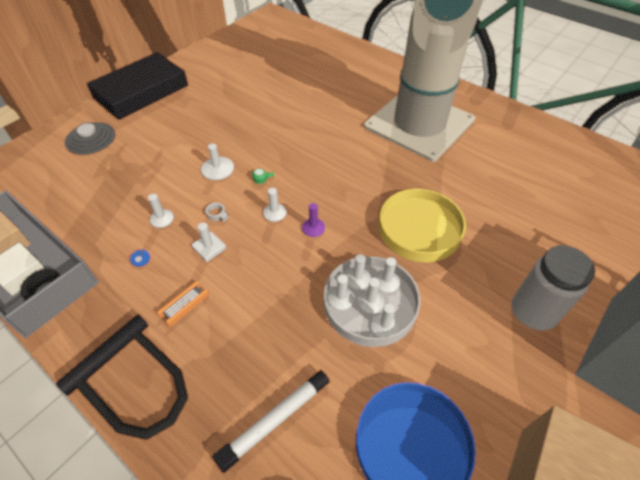

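View pics/top0.png

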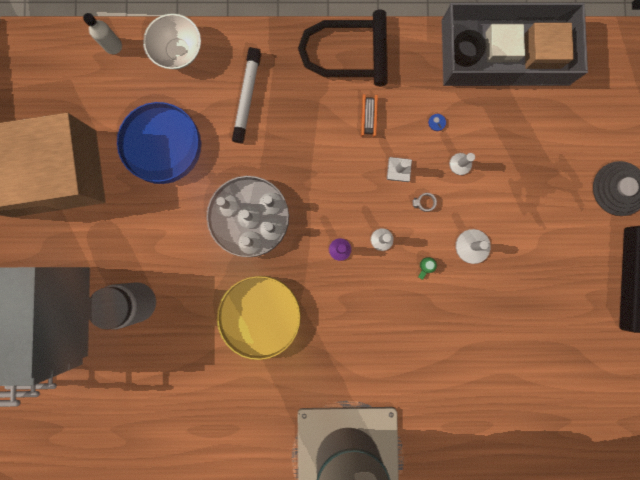

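The top view shows the right-sized pegs at about (461,163) and (382,239), the wide one at (474,246) and the square one at (399,169). The grey tin is at (248,216), with five pegs in it.

Run:
```python
from h import *
T=V('top');S=V('scene')
for s,seeds in((T,{'pA':(461,163),'pB':(382,239),'wide':(474,246),'sq':(399,169),'tin':(248,216)}),(S,{'pA':(161,210),'pB':(274,205),'wide':(217,160),'sq':(208,240),'tin':(371,300)})):
    P=s.pts(); z=P[...,2]
    g=cv2.cvtColor(s.im,cv2.COLOR_BGR2HSV)
    print('table z',np.median(z[s.d>0]))
    for n,(u,v) in seeds.items():
        r=60 if n=='tin' else 32
        Q=P[v-r:v+r,u-r:u+r].reshape(-1,3); h=g[v-r:v+r,u-r:u+r].reshape(-1,3)
        m=(Q[:,2]>.062)&(Q[:,2]<.08)
        I=(m.reshape(2*r,2*r)*255).astype(np.uint8)
        k,L,st,c=cv2.connectedComponentsWithStats(I)
        for i in range(1,k):
            if st[i,4]<6: continue
            q=Q[(L==i).ravel()]; print(n,st[i,4],c[i]+[u-r,v-r],q.mean(0).round(4),q.max(0)[2].round(4))
        if n!='tin':
            m=(Q[:,2]>.003)&(Q[:,2]<.012); q=Q[m]; print('   base',m.sum(),((np.percentile(q,3,0)+np.percentile(q,97,0))/2).round(4),np.ptp(q,0).round(3))
        else:
            m=(Q[:,2]>.025)&(Q[:,2]<.034); q=Q[m]; A=np.c_[2*q[:,:2],np.ones(len(q))]; x=np.linalg.lstsq(A,(q[:,:2]**2).sum(1),rcond=None)[0]; print('  rim',len(q),x[:2].round(4),np.sqrt(x[2]+x[:2]@x[:2]))
for n,u,v,r in(('tin',248,216,50),('pegs',430,200,90)):
    cv2.imwrite(f'pics/{n}.png',cv2.resize(T.im[v-r:v+r,u-r:u+r],(600,600),interpolation=cv2.INTER_CUBIC))
```

```text
table z 0.0013056784287126268
pA 69 [469.97101449 157.10144928] [ 0.615  -0.2509  0.07  ] 0.0753
   base 525 [ 0.6199 -0.2516  0.0073] [0.139 0.138 0.009]
pB 65 [386.50769231 237.43076923] [ 0.4533 -0.0785  0.0704] 0.0747
   base 579 [ 0.4553 -0.077   0.0073] [0.136 0.137 0.009]
wide 74 [483.2027027 244.7027027] [ 0.4373 -0.2724  0.0696] 0.0747
   base 949 [ 0.4382 -0.2754  0.0074] [0.136 0.14  0.009]
sq 65 [404.35384615 163.29230769] [ 0.603  -0.1174  0.0698] 0.0728
   base 473 [ 0.6032 -0.1184  0.0074] [0.139 0.139 0.009]
tin 67 [267.91044776 199.34328358] [0.5309 0.1574 0.0731] 0.0787
tin 68 [220.97058824 201.22058824] [0.5277 0.2507 0.0725] 0.0769
tin 68 [244.91176471 213.80882353] [0.5022 0.2031 0.0727] 0.0779
tin 63 [268.80952381 226.11111111] [0.4774 0.1557 0.073 ] 0.0774
tin 70 [245.82857143 240.78571429] [0.4485 0.2011 0.0728] 0.0774
  rim 481 [0.5178 0.2188] 0.08826443314845578
table z 0.0013967955569592035
pA 72 [152.375      197.94444444] [ 0.6169 -0.2487  0.0689] 0.0741
   base 328 [ 0.5954 -0.2748  0.0073] [0.193 0.24  0.009]
pB 66 [271.66666667 191.8030303 ] [ 0.4549 -0.0764  0.0692] 0.0729
   base 506 [ 0.4312 -0.0861  0.0073] [0.2   0.218 0.009]
wide 56 [211.53571429 147.125     ] [ 0.4393 -0.2707  0.0691] 0.0734
   base 638 [ 0.4087 -0.3038  0.0074] [0.228 0.262 0.009]
sq 74 [202.13513514 227.08108108] [ 0.6048 -0.1152  0.0693] 0.0732
   base 393 [ 0.5845 -0.1371  0.0075] [0.17  0.207 0.009]
tin 96 [359.44791667 259.52083333] [0.4795 0.1585 0.0717] 0.0764
tin 102 [389.78431373 262.88235294] [0.4515 0.2039 0.0717] 0.0761
tin 100 [341.56 280.  ] [0.5336 0.1602 0.0721] 0.0759
tin 108 [373.01851852 283.61111111] [0.5054 0.2059 0.0718] 0.0772
tin 118 [387.97457627 309.43220339] [0.5307 0.2532 0.072 ] 0.0765
  rim 918 [0.4842 0.2074] 0.08736313913286435
```

View pics/tin.png

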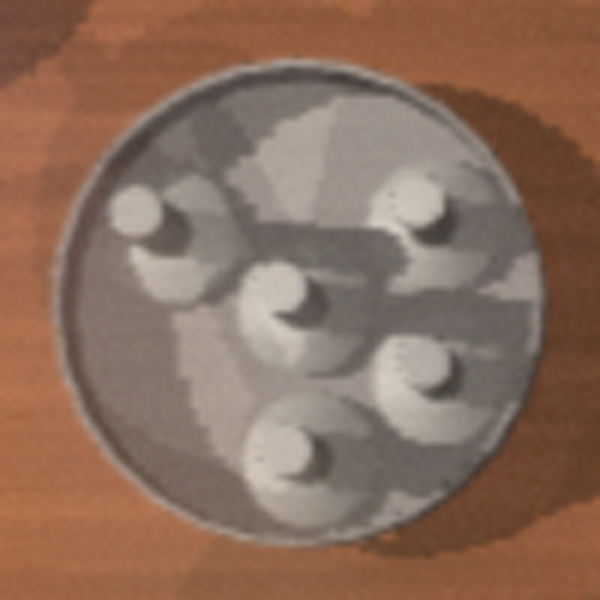

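View pics/pegs.png

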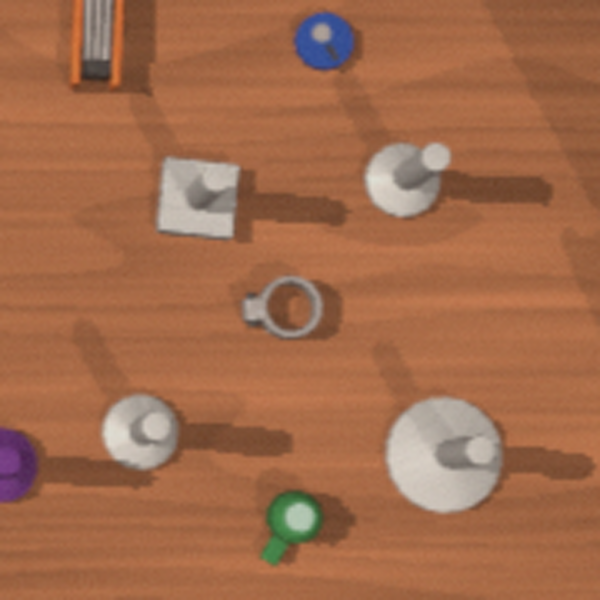

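The hexagon fit agrees to within 0.3 mm: centre (0.504, 0.2045), yaw 2°. That puts gap_a at (0.558, 0.2065) and gap_b at (0.475, 0.250). Peg A is at (0.616, -0.250) and peg B at (0.454, -0.0775). I'll make a helper that converts these into shifts and start moving.

```bash
cat > go.py <<'E'
import sys; from h import *
from scipy.spatial.transform import Rotation as Ro
# args: x y z yazimuth(optional)
o=telemetry.get_obs(); R=o['tcp_rot']; a=[float(k) for k in sys.argv[1:]]
print('shift units',(R.T@(np.array(a[:3])-o['position'])/.15).round(3))
if len(a)>3:
    y=np.radians(a[3]); Y=np.array([np.cos(y),np.sin(y),0]); Z=np.array([0,0,-1.]); W=np.c_[np.cross(Y,Z),Y,Z]
    print('turn units',(np.degrees(Ro.from_matrix(R.T@W).as_rotvec())/120).round(3))
E
python3 go.py .616 -.25 .16 32
```

```text
shift units [ 3.045 -1.109  0.277]
turn units [-0.001 -0.001 -0.812]
```

arm_command(rows=[[[0.1, -0.03, 0], [0, 0, -0.05], 85], [[0.3, -0.1, 0], [0, 0, -0.11], 85], [[0.5, -0.18, 0], [0, 0, -0.18], 85], [[0.7, -0.25, 0], [0, 0, -0.25], 85], [[0.85, -0.3, 0], [0, 0, -0.32], 85], [[0.95, -0.34, 0], [0, 0, -0.39], 85], [[1, -0.36, 0], [0, 0, -0.46], 85], [[1, -0.36, 0], [0, 0, -0.53], 85], [[1, -0.36, 0], [-0.001, -0.001, -0.6], 85], [[1, -0.36, 0], [-0.001, -0.001, -0.67], 85], [[1, -0.36, 0], [-0.001, -0.001, -0.74], 85], [[1, -0.36, 0], [-0.001, -0.001, -0.79], 85], [[1, -0.36, 0], [-0.001, -0.001, -0.812], 85], [[1, -0.36, 0], [-0.001, -0.001, -0.812], 85]])

```text
t: 1.5
position: [0.3833, -0.4799, 0.2016]
tcp_rot: [[-0.529, 0.849, 0.001], [0.849, 0.529, -0.001], [-0.002, -0.0, -1.0]]
ft_force: [0.2, 1.1, 0.2]
width: 0.0851
```

```bash
python3 go.py .616 -.25 .16 32
```

```text
shift units [0.481 2.127 0.276]
turn units [-0.     0.001 -0.001]
```

arm_command(rows=[[[0.03, 0.1, 0], [0, 0, 0], 85], [[0.07, 0.3, 0], [0, 0, 0], 85], [[0.12, 0.55, 0.05], [0, 0, 0], 85], [[0.18, 0.8, 0.1], [0, 0, 0], 85], [[0.24, 1, 0.1], [0, 0, 0], 85]])

```text
t: 2.0
position: [0.494, -0.3662, 0.1861]
tcp_rot: [[-0.531, 0.848, 0.001], [0.848, 0.531, 0.0], [-0.0, 0.001, -1.0]]
ft_force: [-0.1, 0.3, -0.2]
width: 0.0849
```

arm_command(rows=[[[0.06, 0.28, 0], [0, 0, 0], 85], [[0.12, 0.55, 0.05], [0, 0, 0], 85], [[0.18, 0.8, 0.1], [0, 0, 0], 85], [[0.23, 0.95, 0.15], [0, 0, 0], 85], [[0.24, 1, 0.15], [0, 0, 0], 85], [[0.24, 1, 0.15], [0, 0, 0], 85]])

```text
t: 2.6
position: [0.601, -0.2584, 0.1643]
tcp_rot: [[-0.531, 0.847, 0.001], [0.847, 0.531, -0.002], [-0.002, -0.0, -1.0]]
ft_force: [-0.5, -0.4, 0.5]
width: 0.0849
```

```bash
python3 go.py .616 -.25 .037 32
python3 - <<'E'
from h import *
im=grab('wrist'); cv2.imwrite('pics/w1.png',im); print(eyes.camera_params('wrist'))
E
python3 go.py .616 -.25 .037 32
```

```text
shift units [-0.004  0.114  0.849]
turn units [-0.     0.001  0.001]
{'fovy': 65.70646984690485, 'cx': 321.96664960955354, 'cy': 235.83408285214028, 'R': array([[ 0.84841639,  0.52932705, -0.00158155],
       [ 0.50693922, -0.81166566,  0.29019214],
       [ 0.15232285, -0.24700552, -0.9569671 ]]), 't': array([-0.37019422, -0.54216005,  0.18700875])}
shift units [0.006 0.129 0.85 ]
turn units [-0.001  0.001 -0.   ]
```

View pics/w1.png

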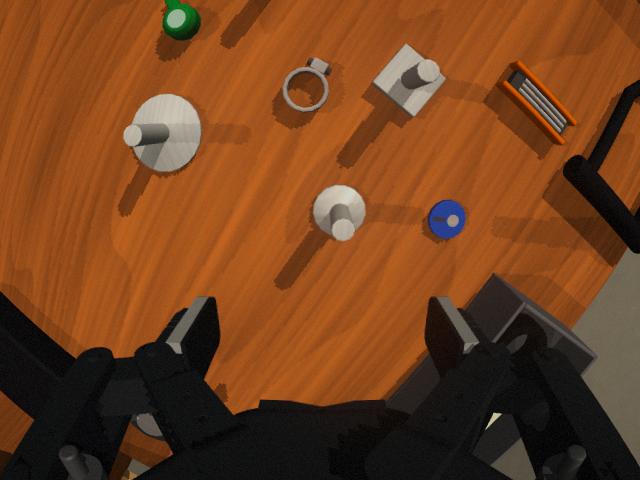

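The wrist view shows peg A between the fingers, with its stem top at about (343,230). I'll cross-check its position with the fisheye ray.

```bash
cat > wr.py <<'E'
from h import *; import sys
u,v,zz=map(float,sys.argv[1:4]); z=np.load('wrist.npz'); f,cx,cy=z['c']; f=240/np.tan(np.radians(f)/2)
d=np.array([u-cx,v-cy]); r=np.hypot(*d); th=r/f; ray=np.r_[d/r*np.sin(th),np.cos(th)]@z['R']; o=-z['R'].T@z['t']
print(o+ray*(zz-o[2])/ray[2])
E
python3 wr.py 343 230 .07; python3 wr.py 339 211 .006
```

```text
[ 0.61459966 -0.25194646  0.07      ]
[ 0.61459166 -0.25226455  0.006     ]
```

arm_command(rows=[[[0, 0.06, 0.1], [0, 0, 0], 85], [[0, 0.115, 0.25], [0, 0, 0], 85], [[0, 0.115, 0.4], [0, 0, 0], 85], [[0, 0.115, 0.45], [0, 0, 0], 85], [[0, 0.115, 0.45], [0, 0, 0], 85], [[0, 0.115, 0.45], [0, 0, 0], 85]])

```text
t: 3.25
position: [0.6152, -0.2522, 0.0974]
tcp_rot: [[-0.528, 0.849, 0.002], [0.849, 0.528, -0.003], [-0.003, 0.0, -1.0]]
ft_force: [0.0, -0.5, 0.4]
width: 0.085
```

```bash
python3 go.py .615 -.251 .037 32
```

```text
shift units [0.009 0.003 0.403]
turn units [ 0.     0.002 -0.001]
```

arm_command(rows=[[[0.007, 0.002, 0.12], [0, 0.001, 0], 85], [[0.007, 0.002, 0.28], [0, 0.001, 0], 85], [[0.007, 0.002, 0.38], [0, 0.001, 0], 85], [[0.007, 0.002, 0.4], [0, 0.001, 0], 85], [[0.007, 0.002, 0.4], [0, 0.001, 0], 85], [[0.007, 0.002, 0.4], [0, 0.001, 0], 40], [[0.007, 0.002, 0.4], [0, 0.001, 0], 20], [[0.007, 0.002, 0.4], [0, 0.001, 0], 5], [[0.007, 0.002, 0.4], [0, 0.001, 0], 5], [[0.007, 0.002, 0.4], [0, 0.001, 0], 5], [[0.007, 0.002, 0.4], [0, 0.001, 0], 5], [[0.007, 0.002, 0.4], [0, 0.001, 0], 5], [[0.007, 0.002, 0.4], [0, 0.001, 0], 5], [[0.007, 0.002, 0.4], [0, 0.001, 0], 5], [[0.007, 0.002, 0.4], [0, 0.001, 0], 5]], force=50)

```text
t: 4.75
position: [0.6149, -0.2506, 0.0374]
tcp_rot: [[-0.529, 0.849, 0.0], [0.849, 0.529, -0.001], [-0.001, -0.0, -1.0]]
ft_force: [-1.6, 0.1, 4.7]
width: 0.0142
```

```bash
python3 go.py .558 .2065 .16 32
```

```text
shift units [ 2.786  1.29  -0.821]
turn units [-0.     0.001 -0.   ]
```

Width reads 14.2 mm on an 18 mm stem, so I'll lift a bit and look.

arm_command(rows=[[[0, 0, -0.05], [0, 0, 0], 5], [[0, 0, -0.15], [0, 0, 0], 5], [[0, 0, -0.3], [0, 0, 0], 5], [[0, 0, -0.35], [0, 0, 0], 5], [[0, 0, -0.35], [0, 0, 0], 5]])

```text
t: 5.25
position: [0.6161, -0.2507, 0.0913]
tcp_rot: [[-0.529, 0.849, 0.003], [0.849, 0.529, -0.002], [-0.003, 0.002, -1.0]]
ft_force: [-0.2, -0.6, -1.0]
width: 0.0135
```

Run:
```python
from h import *
im=grab('wrist'); cv2.imwrite('pics/w2.png',im)
im=grab('scene'); cv2.imwrite('pics/s2.png',cv2.resize(im[120:320,60:330],None,fx=2.5,fy=2.5))
print(telemetry.get_obs()['width'])
```

```text
0.013450938633820684
```

View pics/w2.png

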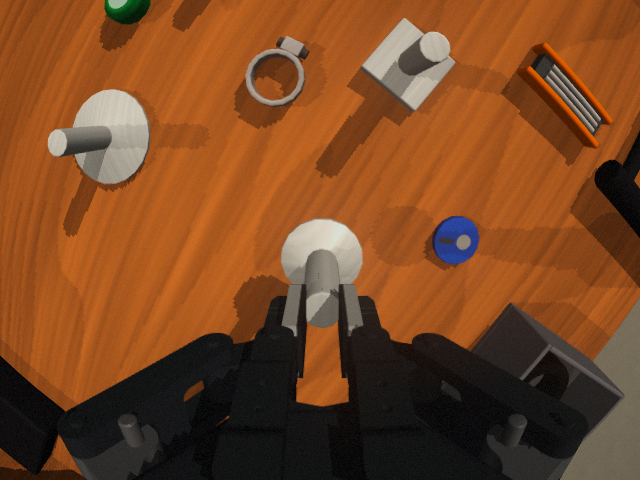

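View pics/s2.png

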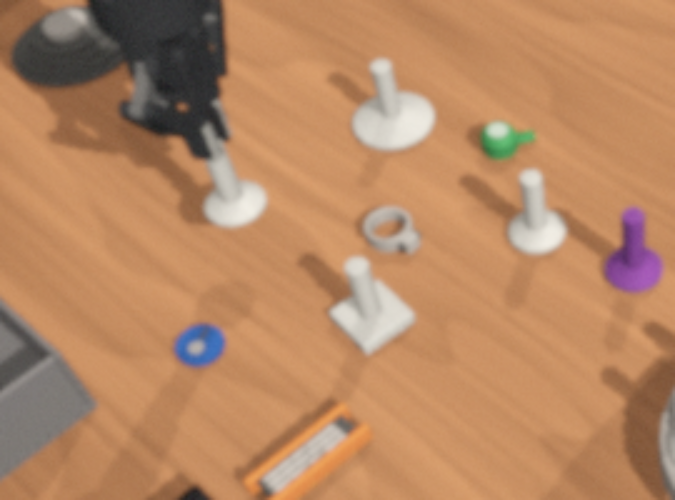

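The wrist image shows the peg held and lifted, with its stem top near (322,308). In the scene view it looks slightly tilted. I'll measure its pose in the hand.

```bash
python3 - <<'E'
from h import *
s=V('scene'); P=s.pts()
u0,v0=60+235/2.5,120+203/2.5
m=np.zeros((480,640),bool); m[170:215,135:175]=1
hsv=cv2.cvtColor(s.im,cv2.COLOR_BGR2HSV)
m&=(hsv[...,1]<60)&(hsv[...,2]>120)&(P[...,2]>.03)
q=P[m]; print(m.sum(),q.min(0),q.max(0))
for lo in np.arange(.05,.13,.01):
    k=q[(q[:,2]>lo)&(q[:,2]<=lo+.01)]
    if len(k): print(lo.round(3),len(k),k.mean(0).round(4),np.ptp(k,0).round(3))
print(telemetry.get_obs()['position'])
E
python3 wr.py 322 308 .125; python3 wr.py 321 255 .066
python3 - <<'E'
import cv2;im=cv2.imread('pics/w2.png');cv2.imwrite('pics/w2c.png',cv2.resize(im[200:350,240:410],None,fx=4,fy=4,interpolation=2))
E
```

```text
520 [ 0.59270806 -0.27291951  0.05513448] [0.87952239 0.39289827 0.72062361]
0.05 62 [ 0.6231 -0.2392  0.0584] [0.047 0.047 0.005]
0.06 226 [ 0.6184 -0.2448  0.0639] [0.045 0.046 0.01 ]
0.07 35 [ 0.6187 -0.2455  0.0752] [0.016 0.013 0.01 ]
0.08 35 [ 0.6188 -0.2451  0.0849] [0.016 0.011 0.009]
0.09 38 [ 0.6181 -0.2449  0.095 ] [0.015 0.01  0.01 ]
0.1 33 [ 0.6181 -0.2446  0.1053] [0.016 0.008 0.009]
0.11 20 [ 0.6172 -0.2438  0.1136] [0.016 0.011 0.01 ]
0.12 25 [ 0.6152 -0.2401  0.1252] [0.024 0.016 0.008]
[ 0.6144025  -0.25040183  0.08915532]
[ 0.61491939 -0.25016791  0.125     ]
[ 0.61334208 -0.24850737  0.066     ]
```

View pics/w2c.png

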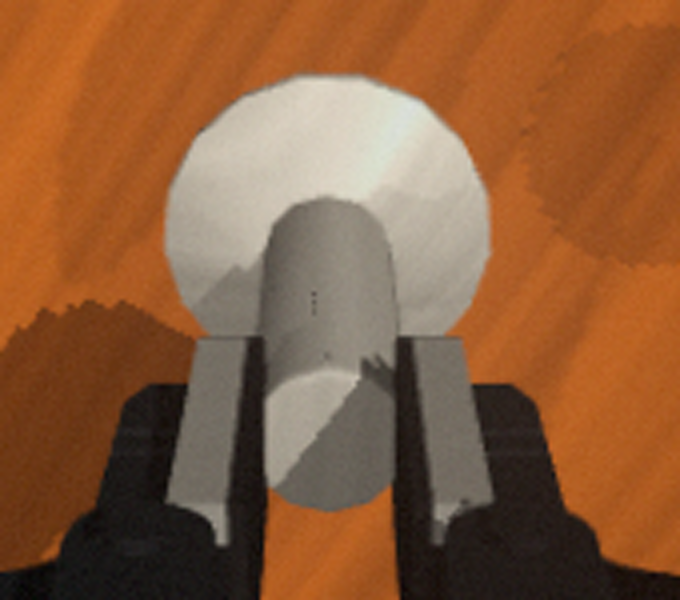

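The peg sits centred and upright, so I'll carry it on.

```bash
python3 go.py .558 .2065 .16 32
```

```text
shift units [ 2.783  1.292 -0.474]
turn units [-0.  0. -0.]
```

arm_command(rows=[[[0.05, 0.03, -0.1], [0, 0, 0], 5], [[0.2, 0.1, -0.25], [0, 0, 0], 5], [[0.42, 0.2, -0.4], [0, 0, 0], 5], [[0.65, 0.3, -0.47], [0, 0, 0], 5], [[0.88, 0.4, -0.47], [0, 0, 0], 5], [[1, 0.46, -0.47], [0, 0, 0], 5]])

```text
t: 5.95
position: [0.5933, -0.0811, 0.161]
tcp_rot: [[-0.533, 0.846, 0.001], [0.846, 0.533, 0.002], [0.001, 0.002, -1.0]]
ft_force: [-0.6, 0.1, -0.5]
width: 0.0141
```

arm_command(rows=[[[0.2, 0.1, 0], [0, 0, 0], 5], [[0.42, 0.2, 0], [0, 0, 0], 5], [[0.65, 0.3, 0], [0, 0, 0], 5], [[0.88, 0.4, 0], [0, 0, 0], 5], [[1, 0.46, 0], [0, 0, 0], 5]])

```text
t: 6.45
position: [0.5716, 0.0826, 0.1603]
tcp_rot: [[-0.534, 0.846, -0.0], [0.846, 0.534, 0.002], [0.002, 0.001, -1.0]]
ft_force: [0.4, -0.1, -0.6]
width: 0.0141
```

arm_command(rows=[[[0.2, 0.1, 0], [0, 0, 0], 5], [[0.4, 0.2, 0], [0, 0, 0], 5], [[0.58, 0.28, 0], [0, 0, 0], 5], [[0.68, 0.33, 0], [0, 0, 0], 5], [[0.75, 0.36, 0], [0, 0, 0], 5], [[0.77, 0.37, 0], [0, 0, 0], 5], [[0.77, 0.37, 0], [0, 0, 0], 5], [[0.77, 0.37, 0], [0, 0, 0], 5], [[0.77, 0.37, 0], [0, 0, 0], 5]])

```text
t: 7.35
position: [0.5595, 0.2029, 0.1596]
tcp_rot: [[-0.527, 0.85, 0.0], [0.85, 0.527, -0.001], [-0.001, -0.001, -1.0]]
ft_force: [0.9, -0.6, -0.2]
width: 0.0138
```

```bash
python3 go.py .558 .2065 .04 32;  python3 - <<'E'
from h import *
im=grab('wrist'); cv2.imwrite('pics/w3.png',im)
E
python3 go.py .558 .2065 .04 32
```

```text
shift units [0.027 0.005 0.797]
turn units [-0.     0.001 -0.001]
shift units [0.025 0.004 0.797]
turn units [-0.     0.001 -0.001]
```

View pics/w3.png

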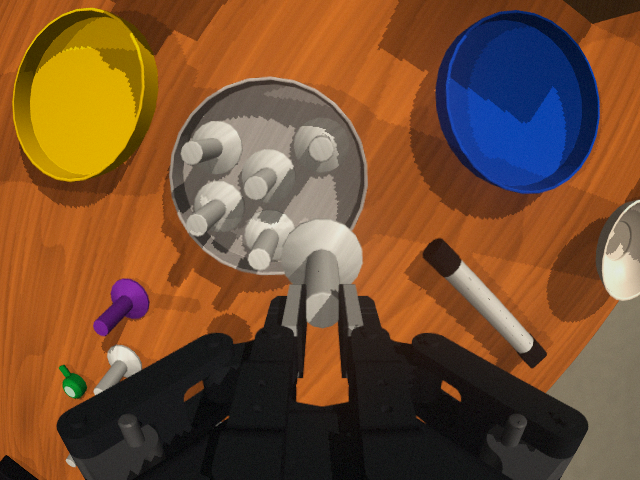

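The held peg is in front, and the tin's stem tops are at about (321,149), (194,152), (257,188), (199,224) and (259,259). I'll check these against the fitted hexagon.

```bash
for p in "321 149" "194 152" "257 188" "199 225" "259 259"; do python3 wr.py $p .073; done; python3 wr.py 322 308 .193
```

```text
[0.52734594 0.25190338 0.073     ]
[0.44979049 0.2041004  0.073     ]
[0.50309623 0.20496873 0.073     ]
[0.47849116 0.15794734 0.073     ]
[0.53044432 0.15901716 0.073     ]
[0.55849885 0.20329125 0.193     ]
```

arm_command(rows=[[[0.025, 0.003, 0.02], [0, 0, 0], 5], [[0.025, 0.003, 0.1], [0, 0, 0], 5], [[0.025, 0.003, 0.22], [0, 0, 0], 5], [[0.025, 0.003, 0.34], [0, 0, 0], 5], [[0.025, 0.003, 0.44], [0, 0, 0], 5], [[0.025, 0.003, 0.5], [0, 0, 0], 5], [[0.025, 0.003, 0.5], [0, 0, 0], 5], [[0.025, 0.003, 0.5], [0, 0, 0], 5]])

```text
t: 8.2
position: [0.5576, 0.2082, 0.0846]
tcp_rot: [[-0.529, 0.848, 0.0], [0.848, 0.529, -0.0], [-0.0, -0.0, -1.0]]
ft_force: [-0.4, -0.6, -0.5]
width: 0.0137
```

```bash
python3 go.py .5577 .2065 .041 32;  python3 - <<'E'
from h import *
im=grab('wrist'); cv2.imwrite('pics/w4.png',im)
E
python3 go.py .5577 .2065 .041 32
```

```text
shift units [-0.01  -0.005  0.291]
turn units [-0.  0. -0.]
shift units [-0.009 -0.008  0.294]
turn units [ 0.  0. -0.]
```

View pics/w4.png

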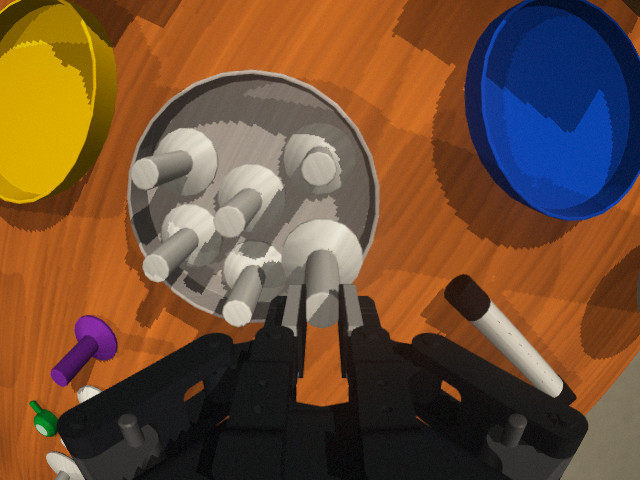

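The peg is over the gap with room to its neighbours, so I'll lower it.

arm_command(rows=[[[-0.009, -0.006, 0.06], [0, 0, 0], 5], [[-0.009, -0.006, 0.13], [0, 0, 0], 5], [[-0.009, -0.006, 0.2], [0, 0, 0], 5], [[-0.009, -0.006, 0.25], [0, 0, 0], 5], [[-0.009, -0.006, 0.28], [0, 0, 0], 5], [[-0.009, -0.006, 0.29], [0, 0, 0], 5], [[-0.009, -0.006, 0.29], [0, 0, 0], 5], [[-0.009, -0.006, 0.29], [0, 0, 0], 5]])

```text
t: 9.05
position: [0.5578, 0.2066, 0.0414]
tcp_rot: [[-0.529, 0.848, 0.001], [0.848, 0.529, -0.0], [-0.001, 0.001, -1.0]]
ft_force: [0.3, -0.6, -0.5]
width: 0.0134
```

```bash
python3 go.py .5577 .2065 .0404 32
```

```text
shift units [-0.    -0.001  0.007]
turn units [ 0.  0. -0.]
```

arm_command(rows=[[[0, 0, 0.004], [0, 0, 0], 5], [[0, 0, 0.008], [0, 0, 0], 5], [[0, 0, 0.008], [0, 0, 0], 5], [[0, 0, 0.008], [0, 0, 0], 18], [[0, 0, 0.008], [0, 0, 0], 25], [[0, 0, 0.008], [0, 0, 0], 35], [[0, 0, 0.008], [0, 0, 0], 45], [[0, 0, 0.008], [0, 0, 0], 50], [[0, 0, 0.008], [0, 0, 0], 50], [[0, 0, -0.05], [0, 0, 0], 50], [[0, 0, -0.2], [0, 0, 0], 50], [[0, 0, -0.4], [0, 0, 0], 50], [[0, 0, -0.6], [0, 0, 0], 60], [[0, 0, -0.8], [0, 0, 0], 85], [[0, 0, -0.8], [0, 0, 0], 85]])

```text
t: 10.55
position: [0.5603, 0.2081, 0.1661]
tcp_rot: [[-0.529, 0.848, 0.008], [0.849, 0.529, 0.003], [-0.002, 0.009, -1.0]]
ft_force: [0.3, 0.5, -0.1]
width: 0.0843
```

```bash
python3 go.py .454 -.078 .16 32;  python3 - <<'E'
from h import *
im=grab('wrist'); cv2.imwrite('pics/w5.png',im)
E
```

```text
shift units [-1.243 -1.61   0.029]
turn units [ 0.004  0.001 -0.   ]
```

View pics/w5.png

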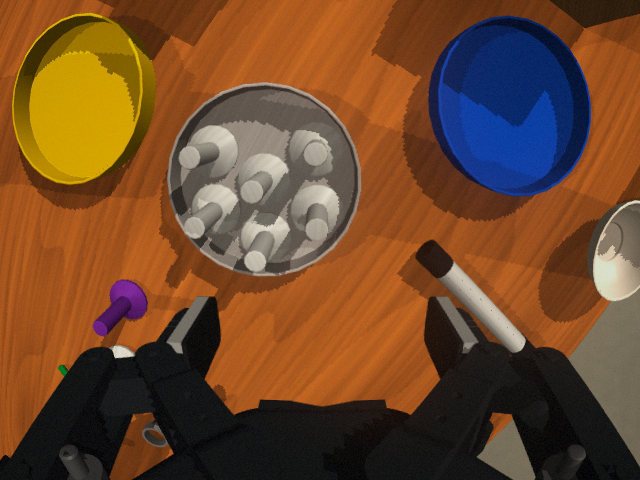

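Peg A now stands upright in gap_a, with its stem top at about (316,229). Gap_b is still empty at the upper left of the tin. Next I'll move to peg B.

arm_command(rows=[[[-0.05, -0.07, 0], [0, 0, 0], 85], [[-0.2, -0.25, 0], [0, 0, 0], 85], [[-0.36, -0.47, 0], [0, 0, 0], 85], [[-0.52, -0.68, 0], [0, 0, 0], 85], [[-0.65, -0.85, 0], [0, 0, 0], 85], [[-0.77, -1, 0], [0, 0, 0], 85]])

```text
t: 11.2
position: [0.4884, 0.026, 0.1599]
tcp_rot: [[-0.528, 0.849, -0.004], [0.849, 0.528, -0.002], [0.0, -0.004, -1.0]]
ft_force: [-1.0, -0.8, 1.0]
width: 0.0857
```

arm_command(rows=[[[-0.16, -0.2, 0], [0, 0, 0], 85], [[-0.32, -0.4, 0], [0, 0, 0], 85], [[-0.42, -0.52, 0], [0, 0, 0], 85], [[-0.46, -0.58, 0], [0, 0, 0], 85], [[-0.46, -0.58, 0], [0, 0, 0], 85], [[-0.46, -0.58, 0], [0, 0, 0], 85], [[-0.46, -0.58, 0], [0, 0, 0], 85]])

```text
t: 11.9
position: [0.4545, -0.0739, 0.1612]
tcp_rot: [[-0.531, 0.847, 0.001], [0.847, 0.531, 0.0], [0.0, 0.001, -1.0]]
ft_force: [1.0, 0.2, 0.1]
width: 0.0847
```

```bash
python3 go.py .454 -.078 .037 32;  python3 - <<'E'
from h import *
im=grab('wrist'); cv2.imwrite('pics/w6.png',im)
E
python3 go.py .454 -.078 .037 32
```

```text
shift units [-0.021 -0.018  0.828]
turn units [ 0.    -0.     0.001]
shift units [-0.021 -0.017  0.828]
turn units [0.    0.    0.001]
```

View pics/w6.png

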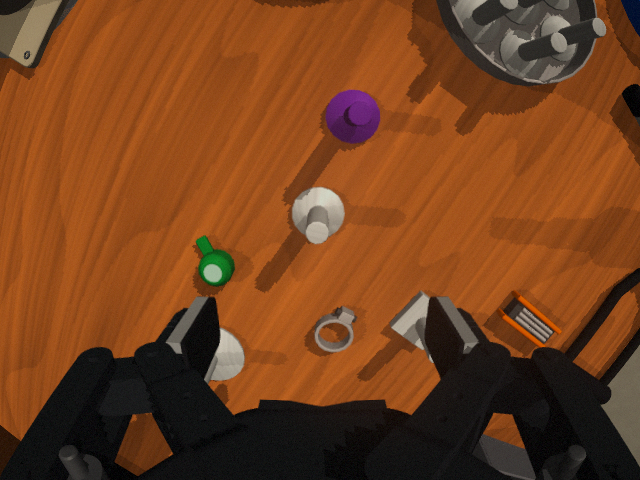

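Peg B's stem top is at about (318,232). The purple peg, at (352,117), is clear.

```bash
python3 wr.py 318 232 .07; python3 wr.py 319 213 .006
```

```text
[ 0.45259471 -0.07768827  0.07      ]
[ 0.45314329 -0.07809009  0.006     ]
```

arm_command(rows=[[[-0.02, -0.017, 0.05], [0, 0, 0], 85], [[-0.02, -0.017, 0.2], [0, 0, 0], 85], [[-0.02, -0.017, 0.35], [0, 0, 0], 85], [[-0.02, -0.017, 0.43], [0, 0, 0], 85], [[-0.02, -0.017, 0.43], [0, 0, 0], 85], [[-0.02, -0.017, 0.43], [0, 0, 0], 85]])

```text
t: 12.55
position: [0.4534, -0.0791, 0.0966]
tcp_rot: [[-0.53, 0.848, -0.0], [0.848, 0.53, -0.0], [-0.0, -0.0, -1.0]]
ft_force: [0.5, -0.4, -0.7]
width: 0.0852
```

```bash
python3 go.py .454 -.078 .037 32
```

```text
shift units [0.004 0.007 0.397]
turn units [-0.  0.  0.]
```

arm_command(rows=[[[0.004, 0.003, 0.12], [0, 0, 0], 85], [[0.004, 0.003, 0.28], [0, 0, 0], 85], [[0.004, 0.003, 0.38], [0, 0, 0], 85], [[0.004, 0.003, 0.397], [0, 0, 0], 85], [[0.004, 0.003, 0.397], [0, 0, 0], 85], [[0.004, 0.003, 0.397], [0, 0, 0], 40], [[0.004, 0.003, 0.397], [0, 0, 0], 20], [[0.004, 0.003, 0.397], [0, 0, 0], 5], [[0.004, 0.003, 0.397], [0, 0, 0], 5], [[0.004, 0.003, 0.397], [0, 0, 0], 5], [[0.004, 0.003, 0.397], [0, 0, 0], 5], [[0.004, 0.003, 0.397], [0, 0, 0], 5], [[0.004, 0.003, 0.397], [0, 0, 0], 5], [[0.004, 0.003, 0.397], [0, 0, 0], 5], [[0.004, 0.003, 0.397], [0, 0, 0], 5]], force=50)

```text
t: 14.05
position: [0.4535, -0.079, 0.0376]
tcp_rot: [[-0.529, 0.849, 0.0], [0.849, 0.529, -0.001], [-0.001, -0.0, -1.0]]
ft_force: [0.2, 0.5, 5.1]
width: 0.0137
```

arm_command(rows=[[[0, 0, -0.05], [0, 0, 0], 5], [[0, 0, -0.15], [0, 0, 0], 5], [[0, 0, -0.3], [0, 0, 0], 5], [[0, 0, -0.5], [0, 0, 0], 5], [[0, 0, -0.7], [0, 0, 0], 5], [[0, 0, -0.8], [0, 0, 0], 5], [[0, 0, -0.82], [0, 0, 0], 5], [[0, 0, -0.82], [0, 0, 0], 5]])

```text
t: 14.85
position: [0.4534, -0.0789, 0.1605]
tcp_rot: [[-0.529, 0.849, 0.001], [0.849, 0.529, -0.001], [-0.001, 0.0, -1.0]]
ft_force: [1.6, 0.4, -0.9]
width: 0.0133
```

```bash
python3 go.py .475 .25 .16 32
```

```text
shift units [1.785e+00 1.282e+00 1.000e-03]
turn units [ 0.     0.001 -0.001]
```

arm_command(rows=[[[0.05, 0.04, 0], [0, 0, 0], 5], [[0.2, 0.14, 0], [0, 0, 0], 5], [[0.4, 0.29, 0], [0, 0, 0], 5], [[0.6, 0.43, 0], [0, 0, 0], 5], [[0.8, 0.57, 0], [0, 0, 0], 5], [[0.95, 0.68, 0], [0, 0, 0], 5]])

```text
t: 15.45
position: [0.4634, 0.0995, 0.159]
tcp_rot: [[-0.532, 0.847, -0.002], [0.847, 0.532, 0.0], [0.001, -0.002, -1.0]]
ft_force: [0.7, -0.5, -1.2]
width: 0.0132
```

arm_command(rows=[[[0.2, 0.14, 0], [0, 0, 0], 5], [[0.4, 0.29, 0], [0, 0, 0], 5], [[0.58, 0.42, 0], [0, 0, 0], 5], [[0.7, 0.51, 0], [0, 0, 0], 5], [[0.79, 0.57, 0], [0, 0, 0], 5], [[0.82, 0.59, 0], [0, 0, 0], 5], [[0.82, 0.59, 0], [0, 0, 0], 5], [[0.82, 0.59, 0], [0, 0, 0], 5], [[0.82, 0.59, 0], [0, 0, 0], 5]])

```text
t: 16.35
position: [0.4748, 0.2456, 0.1599]
tcp_rot: [[-0.527, 0.85, -0.0], [0.85, 0.527, -0.002], [-0.001, -0.001, -1.0]]
ft_force: [-0.4, 0.4, -0.6]
width: 0.0132
```

```bash
python3 go.py .475 .25 .041 32;  python3 - <<'E'
from h import *
im=grab('wrist'); cv2.imwrite('pics/w7.png',im)
E
python3 go.py .475 .25 .041 32
```

```text
shift units [0.025 0.018 0.793]
turn units [-0.     0.001 -0.001]
shift units [0.024 0.016 0.793]
turn units [-0.     0.001 -0.001]
```

View pics/w7.png

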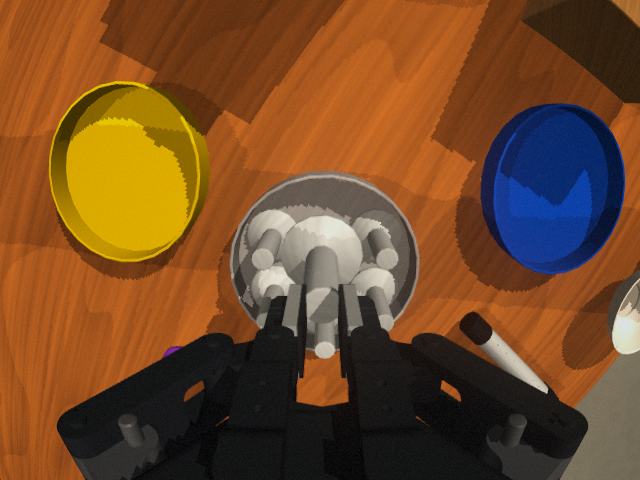

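The held peg is on gap_b's side of the tin, and the fingers line up between the neighbouring stems. I'll lower it in two stages.

arm_command(rows=[[[0.024, 0.016, 0.02], [0, 0, 0], 5], [[0.024, 0.016, 0.1], [0, 0, 0], 5], [[0.024, 0.016, 0.22], [0, 0, 0], 5], [[0.024, 0.016, 0.34], [0, 0, 0], 5], [[0.024, 0.016, 0.44], [0, 0, 0], 5], [[0.024, 0.016, 0.49], [0, 0, 0], 5], [[0.024, 0.016, 0.49], [0, 0, 0], 5], [[0.024, 0.016, 0.49], [0, 0, 0], 5]])

```text
t: 17.2
position: [0.4749, 0.2519, 0.0866]
tcp_rot: [[-0.529, 0.849, 0.0], [0.849, 0.529, -0.0], [-0.0, 0.0, -1.0]]
ft_force: [0.3, -0.2, -0.5]
width: 0.0136
```

```bash
python3 - <<'E'
from h import *
im=grab('wrist'); cv2.imwrite('pics/w8.png',im)
E
python3 go.py .475 .25 .041 32; for p in "321 255"; do python3 wr.py $p .063;done
```

```text
shift units [-0.011 -0.008  0.307]
turn units [ 0.  0. -0.]
[0.47171099 0.25458381 0.063     ]
```

View pics/w8.png

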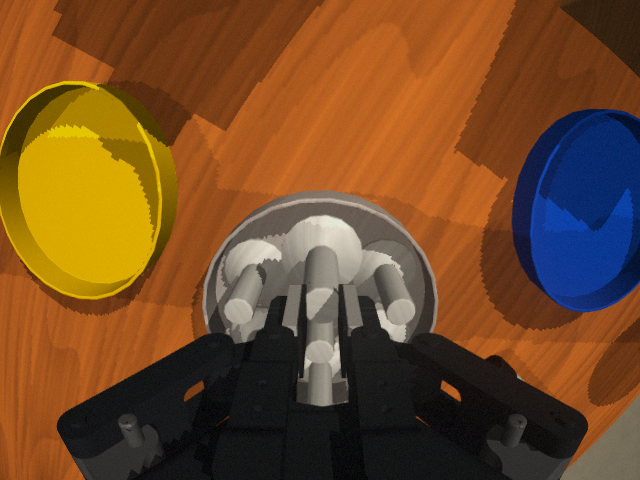

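The peg is above gap_b with clear neighbours. The base estimate sits 2–3 mm outward and the wall margin is about 4 mm, so I'll bias slightly inward.

arm_command(rows=[[[-0.02, -0.007, 0.06], [0, 0, 0], 5], [[-0.02, -0.007, 0.13], [0, 0, 0], 5], [[-0.02, -0.007, 0.2], [0, 0, 0], 5], [[-0.02, -0.007, 0.25], [0, 0, 0], 5], [[-0.02, -0.007, 0.28], [0, 0, 0], 5], [[-0.02, -0.007, 0.3], [0, 0, 0], 5], [[-0.02, -0.007, 0.3], [0, 0, 0], 5], [[-0.02, -0.007, 0.3], [0, 0, 0], 5]])

```text
t: 18.05
position: [0.4756, 0.2488, 0.0417]
tcp_rot: [[-0.529, 0.848, 0.001], [0.848, 0.529, -0.0], [-0.0, 0.0, -1.0]]
ft_force: [-0.1, -0.3, -1.0]
width: 0.0138
```

```bash
python3 go.py .475 .25 .0406 32
```

```text
shift units [0.009 0.001 0.007]
turn units [ 0.  0. -0.]
```

arm_command(rows=[[[0, 0, 0.004], [0, 0, 0], 5], [[0, 0, 0.008], [0, 0, 0], 5], [[0, 0, 0.008], [0, 0, 0], 5], [[0, 0, 0.008], [0, 0, 0], 18], [[0, 0, 0.008], [0, 0, 0], 25], [[0, 0, 0.008], [0, 0, 0], 35], [[0, 0, 0.008], [0, 0, 0], 45], [[0, 0, 0.008], [0, 0, 0], 50], [[0, 0, 0.008], [0, 0, 0], 50], [[0, 0, -0.05], [0, 0, 0], 50], [[0, 0, -0.2], [0, 0, 0], 50], [[0, 0, -0.4], [0, 0, 0], 50], [[0, 0, -0.6], [0, 0, 0], 50], [[0, 0, -0.8], [0, 0, 0], 50], [[0, 0, -0.9], [0, 0, 0], 50], [[0, 0, -0.9], [0, 0, 0], 50]])

```text
t: 19.65
position: [0.4769, 0.2496, 0.1794]
tcp_rot: [[-0.529, 0.849, 0.005], [0.849, 0.529, 0.002], [-0.001, 0.005, -1.0]]
ft_force: [1.3, -0.5, -0.0]
width: 0.05
```

arm_command(rows=[[[-0.1, -0.1, 0], [0, 0, 0], 50], [[-0.4, -0.4, 0], [0, 0, 0], 50], [[-0.7, -0.7, 0], [0, 0, 0], 50], [[-0.95, -0.95, 0], [0, 0, 0], 50], [[-1, -1, 0], [0, 0, 0], 50], [[-1, -1, 0], [0, 0, 0], 50], [[-1, -1, 0], [0, 0, 0], 50]])

```text
t: 20.35
position: [0.427, 0.041, 0.1762]
tcp_rot: [[-0.527, 0.85, -0.001], [0.85, 0.527, -0.001], [-0.0, -0.001, -1.0]]
ft_force: [-0.0, 0.9, -0.2]
width: 0.0501
```

Run:
```python
from h import *
cv2.imwrite('pics/t9.png',cv2.resize(grab('top')[130:300,160:420],None,fx=2.5,fy=2.5)); cv2.imwrite('pics/s9.png',cv2.resize(grab('scene')[200:380,270:470],None,fx=3,fy=3))
for n,(u,v) in(('top',(248,216)),('scene',(371,300))):
    s=V(n);P=s.pts();r=62;Q=P[v-r:v+r,u-r:u+r]
    I=((Q[...,2]>.062)&(Q[...,2]<.08)).astype(np.uint8)*255
    k,L,st,c=cv2.connectedComponentsWithStats(I)
    for i in range(1,k):
        if st[i,4]>8: print(n,st[i,4],Q[L==i].mean(0).round(4))
o=telemetry.get_obs();print(o['t'],o['position'],o['width'])
```

```text
top 71 [0.5577 0.2037 0.0722]
top 67 [0.531  0.1573 0.0727]
top 71 [0.5277 0.2505 0.0724]
top 69 [0.5023 0.2031 0.0725]
top 65 [0.4774 0.1557 0.0731]
top 71 [0.4748 0.2473 0.0725]
top 67 [0.4486 0.2014 0.0733]
scene 99 [0.4799 0.1584 0.0716]
scene 102 [0.4516 0.2038 0.0717]
scene 100 [0.5338 0.1602 0.0722]
scene 111 [0.5054 0.2059 0.0714]
scene 111 [0.4778 0.25   0.0717]
scene 113 [0.5604 0.2064 0.0719]
scene 117 [0.5306 0.2532 0.0717]
20.45 [0.42773383 0.04314602 0.17645877] 0.05010064216211632
```

View pics/t9.png

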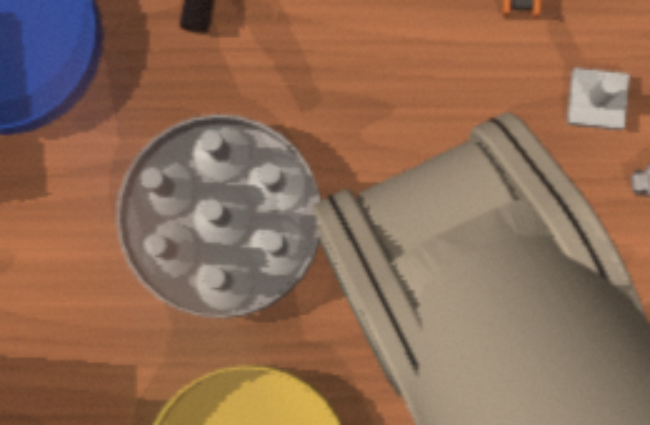

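View pics/s9.png

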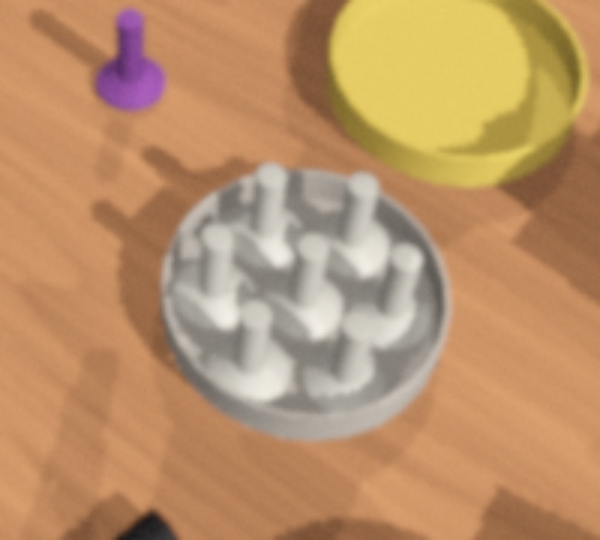

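Both views show a full hexagon of seven upright pegs. All their tops are at 72–73 mm and the two new ones are within about 2 mm of their places. The robot is clear and still, so I'll hand the job in.

```bash
python3 -c "
from bench import ctrl
print(ctrl.finish_job())"
```

```text
the job is handed in; nothing more can be done
None
```

I set one loose 48 mm round peg in each of the tin's two empty places. Each was gripped by the stem, lowered onto the floor and only then released. I handed the job in at about 20.5 s of the 51 s allowed; no verdict is given.

- **Final position:** the top and scene views both show seven upright pegs in a full hexagon. The two new stem tops average (0.559, 0.205) and (0.476, 0.249), about 2 mm from the places I worked out. They stand at the same 72–73 mm height as the packed pegs, so their bases are flat on the floor.
- **Left alone:** I did not touch the wide-based, square-based or purple pegs. The arm ended clear of everything, with the fingers open.
- **Disagreements:**
  - The gripper read about 13.5–14 mm on the 18 mm stems, but the wrist picture showed the first peg held centred and upright, so I treated it as a sensor offset.
  - The two fixed cameras differ by 2–3 mm, within what their calibration allows, so I used their average.
  - A simple circle fit to the tin's rim was off because the pegs confused it, so I relied on the hexagon of packed pegs instead, which agreed to 0.3 mm.

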